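Load the tumble polisher with turned beads

ROBOT

A 7-joint arm with a two-finger parallel gripper is mounted at the origin on the work surface. World frame = base frame: x ahead of the robot, y to its left, z up, the work surface at z = 0. Lengths are in mm, angles in rad, forces in N, time in s.
With the tool pointing down it reaches from about 425 to 975 mm from the base axis. Payload 16.7 kg.
Tool frame: the origin (TCP) lies on the centre line of the jaws, within the pads' length; the fingertips stand 14 mm ahead of it and the grasp point (between the pads) lies 5 mm behind it; z points along the fingers, y is the line along which they close (so a half turn about z gives the same grasp; the last joint's range is limited). The gripper opens to 85 mm and grips with 20 to 120 N. Pads are 22 mm wide; open, the fingers measure 114 mm over their backs; the gripper's body (76 mm by 85 mm) begins 54 mm behind the grasp point. The pads swing forward as they close: fully open they stand 13 mm farther back than shut.
Start: joints at [-1.369, 0.426, 0.074, 1.606, -0.034, 1.111, -0.067], TCP at [231.967, 633.852, 245.302] pointing down, gripper open.
Joint ranges: [-2.85, 2.85], [-0.5, 2.14], [-1.23, 1.37], [0.21, 2.46], [-1.02, 4.16], [0.16, 2.05], [-2.73, 2.73]. Speed limits (rad/s): [1.89, 1.89, 2.39, 2.39, 3.01, 3.01, 3.01].

INTERFACE

Orientations are given as a rotation vector (axis times angle).
In Python, from plant import manip gives the robot as it stands.
- The arm moves only by the tool move_arm, never from a script. Its arguments are lists of equal length, an entry for each row: "slide": the shift along the tool's x, y, z in cm, a list of three; "spin": the turn about the tool's z in degrees. In form: {"slide": [[x, y, z], ...], "spin": [spin, ...]}. A call has 1 to 10 rows; each row shifts and turns the commanded pose from where the row before left it, along the tool's axes as they then stand; what a row does not reach is not made up. A row lasts 1/10 s, in which the tool goes at most 50 mm and 8.59 degrees, less where a joint would pass 70% of its speed; a pose out of reach is approached as far as the arm can. A call is refused whole if a number of a shift passes 5 or a number of a turn 8.59, either way. A call with a gripper value outside its range is refused whole. "gripper" is the closure, from 0 (fully open) to 1 (shut), set as the call begins (left out, the last holds). The fingers move at their own pace and stop on an object; "force" is the grip in N (left out, the last holds). Time passes only in rows, so rows that do not move let the fingers close. It gives the time, the measured TCP pose, the force, the opening and the grip force at its end, in the units of the state.
- manip.sense(): the state, without advancing time (a new reading comes with each control period).
- manip.camera(name): name is "scene" or "top" or "wrist"; returns a dict with "color" (400x640x3 uint8, blue, green, red), "vfov" (degrees; the focal length in pixels is half the picture's height over the tangent of half this angle, whatever the lens; pixels are square), "cx", "cy" (the principal point, pixels), "rvec" (rotation vector, rad) and "tvec" (3), from world to camera coordinates, as OpenCV has them; the wrist camera has in their place "mount" (4x4, takes a point from camera to tool coordinates, whose origin is the TCP and whose axes are the flange's). Camera axes: x right, y down, z forward; pixel columns grow to the right and rows downward; lengths in mm; the calibration is good to about 2 mm. A picture is of the moment at which its call begins: read the wrist's pose just before it. There is no depth.
- manip.finish_job(): hands the job in; it is judged then, once.
The state is a dict: "clock": time; "joints": joint angles; "joint_vel": joint speeds; "effort": joint torques, N m; "tool_pos": TCP position; "eef_rot": TCP orientation; "force": force on the tool from outside, world axes, zero at the start; "ft_torque": the same for the moment, N m; "opening": finger opening in mm; "grip_force": force on a finger pad.
Only numpy, scipy, OpenCV 4.12 (cv2) and the standard library are available. Lean on these libraries where they do the work, as an engineer would, in place of code of your own. Each camera call takes 0.05 s, during which the arm holds its last target. There are 200 camera calls.

TASK

Pick up the wooden trug by its handle and tip all six beads into the hopper of the tumble polisher. Then stand the empty trug upright on the middle of the round red mat and let go of it, and only then push the red start lever fully over to on. Leave the other things on the bench where they are.

Things in the scene. Friction and masses are not known exactly. Their poses are not given: they have to be found in the camera images.
- trug: (sizes in mm) light wooden scoop tray, 168 long (x) by 128 wide (y), origin under its centre, z up. Floor 6 thick; side and back (+x) walls 8 thick, 52 high. At the -x end the floor rises from x = -31 as a 30 degree ramp to the pouring lip (x = -86, 38 high). A bar handle, 18 thick (x), 22 high (z), runs along y, axis 115 above the underside, between uprights at y = +-60. 0.35 kg
- trug_grip (a point): middle of the trug's bar handle, 115 above the underside; axes as the trug's
- trug_lip (a point): middle of the trug's pouring lip (x = -86, z = 38 in the trug's frame)
- tumbler: bench tumble polisher, fixed to the table: green base 230 x 250 x 40, with a square aluminium feed hopper, a dark motor lying behind it (+x side, top 100 high) and a grey switch box, 102 high, beside the hopper at y = -97. Origin under the middle of the hopper and switch box, z up, -x its front
- hopper_mouth (a point): centre of the hopper's square mouth, 160 above the table (35 to +y of the tumbler's origin), sides along the tumbler's x and y; 184 x 184 inside at the rim, tapering to 96 x 96 at its floor 100 below
- start_lever (a joint): start lever of the tumbler, rad: 0 = off, leaning 0.5 rad from upright to the tumbler's front (-x); 1.0 = on, leaning as far to the back (+x). It stays where it is left
- start_lever_tip (a point): tip of the red start lever on the switch box; it swings in the tumbler's x-z plane about a pivot 70 below the tip
- mat: round red felt mat, fixed, 200 in diameter and 4 thick, with a thin grey ring near its edge; origin at the centre of its underside
- bead0: turned wooden bead, red, a 34 mm ball of about 22 g, starts in the trug; origin at its centre
- bead1: turned wooden bead, light wood, a 34 mm ball of about 22 g, starts in the trug; origin at its centre
- bead2: turned wooden bead, black, a 34 mm ball of about 22 g, starts in the trug; origin at its centre
- bead3: turned wooden bead, light wood, a 34 mm ball of about 22 g, starts in the trug; origin at its centre
- bead4: turned wooden bead, red, a 34 mm ball of about 22 g, starts in the trug; origin at its centre
- bead5: turned wooden bead, brown wood, a 34 mm ball of about 22 g, starts in the trug; origin at its centre
- mallet: carver's mallet, 200 mm long; a bystander, standing or lying on the table
- chisel: wood-handled chisel, 190 long; a bystander, standing or lying on the table
- roundel: carved round plaque lying flat, 96 in diameter, 12 thick; a bystander, standing or lying on the table
- lacquer_jar: red lacquer jar, 60 in diameter, 75 high; a bystander, standing or lying on the table
- figurine: turned wooden figurine, 68 in diameter, 130 high; a bystander, standing or lying on the table
- brush: brush, 170 long; a bystander, standing or lying on the table

How it is judged (in metres and radians):
On the way, in this order (a step that is already met when the one before it is completed fails the run):
1. all six beads are in the hopper, tipped in with the trug lifted off the table (x of bead0 in the frame of hopper_mouth between -0.09 and 0.09 m and y of bead0 in the frame of hopper_mouth between -0.09 and 0.09 m and z of bead0 in the frame of hopper_mouth between -0.11 and 0 m and x of bead1 in the frame of hopper_mouth between -0.09 and 0.09 m and y of bead1 in the frame of hopper_mouth between -0.09 and 0.09 m and z of bead1 in the frame of hopper_mouth between -0.11 and 0 m and x of bead2 in the frame of hopper_mouth between -0.09 and 0.09 m and y of bead2 in the frame of hopper_mouth between -0.09 and 0.09 m and z of bead2 in the frame of hopper_mouth between -0.11 and 0 m and x of bead3 in the frame of hopper_mouth between -0.09 and 0.09 m and y of bead3 in the frame of hopper_mouth between -0.09 and 0.09 m and z of bead3 in the frame of hopper_mouth between -0.11 and 0 m and x of bead4 in the frame of hopper_mouth between -0.09 and 0.09 m and y of bead4 in the frame of hopper_mouth between -0.09 and 0.09 m and z of bead4 in the frame of hopper_mouth between -0.11 and 0 m and x of bead5 in the frame of hopper_mouth between -0.09 and 0.09 m and y of bead5 in the frame of hopper_mouth between -0.09 and 0.09 m and z of bead5 in the frame of hopper_mouth between -0.11 and 0 m and height (world z) of trug above 0.06 m), for 0.1 s.
2. the empty trug stands upright on the mat, released (horizontal distance between trug and mat below 0.04 m and angle between trug's own z axis and vertical below 0.08 rad and z of trug in the frame of mat below 0.012 m and contact force between the fingers and trug below 0.1 N and linear speed of trug below 0.03 m/s), for 0.2 s.
3. the start lever is pushed over to on (value of joint start_lever above 0.85 rad), for 0.2 s.
At the end, for the whole second after the job is handed in: All six beads lie at rest inside the hopper, below its rim; the trug stands upright (within 0.08 rad) on the mat, its centre within 40 mm of the mat's centre, released and at rest; the start lever is at 0.85 rad or more (all of step 2 and x of bead0 in the frame of hopper_mouth between -0.09 and 0.09 m and y of bead0 in the frame of hopper_mouth between -0.09 and 0.09 m and z of bead0 in the frame of hopper_mouth between -0.11 and 0 m and x of bead1 in the frame of hopper_mouth between -0.09 and 0.09 m and y of bead1 in the frame of hopper_mouth between -0.09 and 0.09 m and z of bead1 in the frame of hopper_mouth between -0.11 and 0 m and x of bead2 in the frame of hopper_mouth between -0.09 and 0.09 m and y of bead2 in the frame of hopper_mouth between -0.09 and 0.09 m and z of bead2 in the frame of hopper_mouth between -0.11 and 0 m and x of bead3 in the frame of hopper_mouth between -0.09 and 0.09 m and y of bead3 in the frame of hopper_mouth between -0.09 and 0.09 m and z of bead3 in the frame of hopper_mouth between -0.11 and 0 m and x of bead4 in the frame of hopper_mouth between -0.09 and 0.09 m and y of bead4 in the frame of hopper_mouth between -0.09 and 0.09 m and z of bead4 in the frame of hopper_mouth between -0.11 and 0 m and x of bead5 in the frame of hopper_mouth between -0.09 and 0.09 m and y of bead5 in the frame of hopper_mouth between -0.09 and 0.09 m and z of bead5 in the frame of hopper_mouth between -0.11 and 0 m and linear speed of each of bead0, bead1, bead2, bead3, bead4, bead5 below 0.05 m/s and value of joint start_lever above 0.85 rad); the robot touches nothing.
It fails at once if a bystander (mallet, chisel, roundel, jar, figurine or brush) is moved by more than 30 mm (distance of any of mallet, chisel, roundel, lacquer_jar, figurine, brush from where it was at the start of the episode above 0.03 m).
It also fails if it takes over 61 s, if anything falls off the work surface, if the arm or the gripper's body presses on something with over 40 N, if the wrist force passes 120 N, or if a joint passes its speed limit or range.

## Working session

There is one attempt and no reset: what is moved stays moved. The work goes in short steps, Python scripts to look and compute and a tool call to move; the robot and the scene stay as the last step left them, time stands still between calls to the robot, and variables do not carry over. Pictures are saved under pics/ and viewed, at most 10 in all, crops included, and the job is handed in when it is done.

Besides the shell and the picture viewer there is one more tool, called after "Request:" as name(argument=value, ...), one argument or row to a line, values as JSON. move_arm: Moves the arm, as the interface text tells. Its arguments: {"type":"object","properties":{"slide":{"type":"array","items":{"type":"array","items":{"type":"number"}}},"spin":{"type":"array","items":{"type":"number"}},"gripper":{"type":"number"},"force":{"type":"number"}},"required":["slide","spin"]}

```bash
mkdir -p pics
python3 - <<'E'
from plant import manip
import cv2,pickle
s=manip.sense();print(s)
d={}
for n in ["scene","top"]:
    c=manip.camera(n);d[n]=c
    cv2.imwrite(f"pics/{n}0.png",c["color"]);print({k:v for k,v in c.items() if k!="color"})
pickle.dump(d,open("cams.pkl","wb"))
E
```

```text
{'clock': 0.0, 'joints': array([-1.36954   ,  0.42673848,  0.07384909,  1.60662575, -0.03409841,
        1.11077809, -0.06707482]), 'joint_vel': array([ 0.00068384, -0.00039262,  0.00085382,  0.00026963, -0.00026929,
        0.00095824, -0.00025774]), 'effort': array([ 2.45981661e-03, -9.49870706e+01,  3.76384646e+00, -4.63494337e+01,
        1.95327733e-02,  1.09293094e-02,  8.75271695e-06]), 'tool_pos': array([231.82645158, 633.52251416, 244.59793563]), 'eef_rot': array([-5.48131351e-01, -3.09327356e+00,  2.01652781e-03]), 'force': array([0.31637851, 0.17542286, 0.36959011]), 'ft_torque': array([0.00058976, 0.05407478, 0.03202312]), 'grip_force': 0.0, 'opening': 85.40488923918294}
{'vfov': 51.21730799422083, 'cx': 319.73128800133713, 'cy': 197.60884071397712, 'rvec': array([ 0.88289222,  2.53779746, -1.02385633]), 'tvec': array([ 425.09456416, -154.64522138, 1793.64517159])}
{'vfov': 42.76683222333169, 'cx': 323.1479491302672, 'cy': 193.40163532982032, 'rvec': array([ 2.16845521, -2.17164612,  0.11469928]), 'tvec': array([   4.43975153,  555.96517374, 1822.13412149])}
```

View pics/scene0.png

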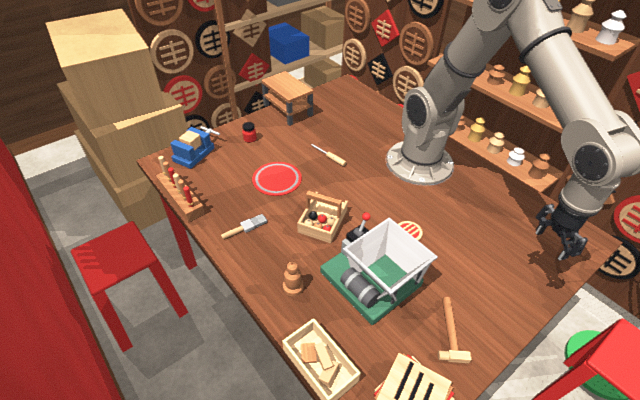

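View pics/top0.png

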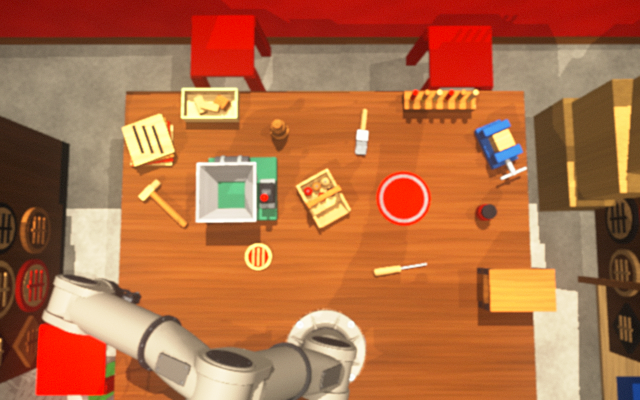

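Run:
```python
import cv2,pickle,numpy as np
d=pickle.load(open("cams.pkl","rb"))
t=d["top"]["color"][150:232,185:440]; s=d["scene"]["color"][178:322,290:450]
t=cv2.resize(t,None,fx=3,fy=3,interpolation=cv2.INTER_CUBIC)
t2=cv2.resize(d["top"]["color"][160:235,285:360],None,fx=8,fy=8,interpolation=cv2.INTER_CUBIC)
cv2.imwrite("pics/trugtop.png",t2)
cv2.imwrite("pics/sc.png",cv2.resize(s,None,fx=4,fy=4,interpolation=cv2.INTER_CUBIC))
cv2.imwrite("pics/tum.png",cv2.resize(d["top"]["color"][145:235,185:285],None,fx=6.5,fy=6.5,interpolation=cv2.INTER_CUBIC))
```

```text
(no output)
```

View pics/trugtop.png

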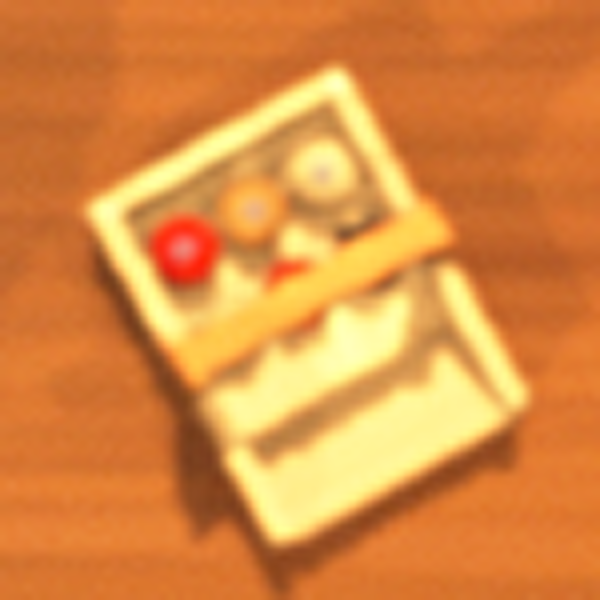

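View pics/tum.png

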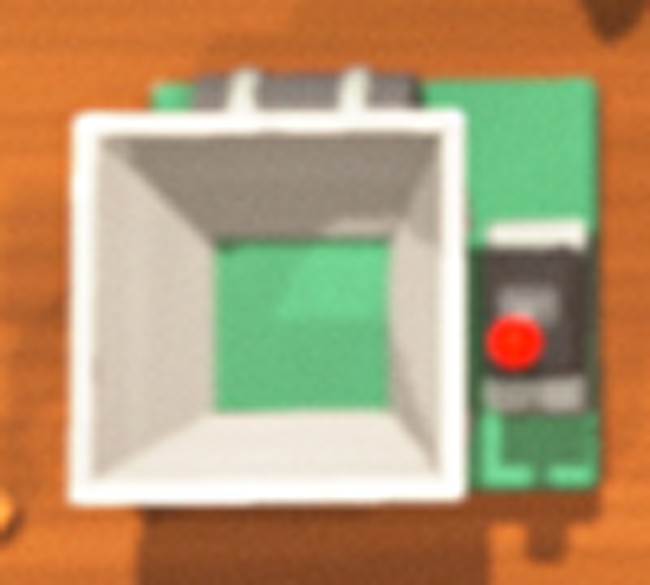

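View pics/sc.png

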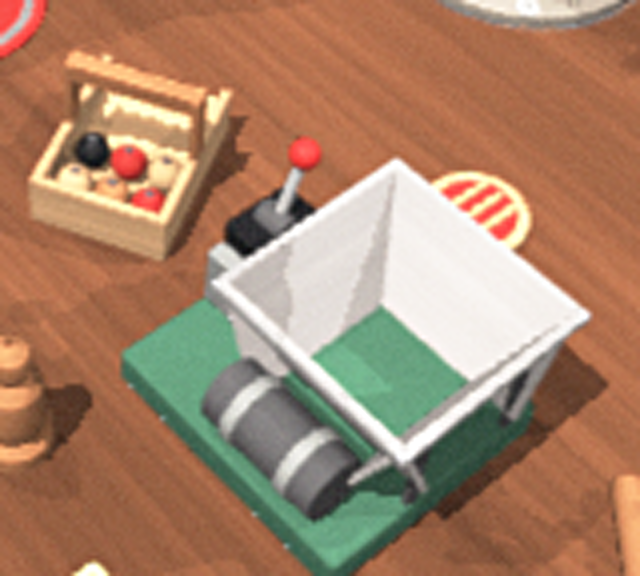

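```bash
cat > h.py <<'E'
import cv2,pickle,numpy as np
from scipy.spatial.transform import Rotation as Ro
def cam(c):
    f=200/np.tan(np.radians(c["vfov"])/2);K=np.array([[f,0,c["cx"]],[0,f,c["cy"]],[0,0,1]])
    return K,Ro.from_rotvec(c["rvec"]).as_matrix(),np.array(c["tvec"])
def ray(c,u,v):
    K,R,t=cam(c);return -R.T@t,R.T@np.linalg.solve(K,[u,v,1])
def pix(c,u,v,z):
    o,d=ray(c,u,v);return (o+d*(z-o[2])/d[2])
def tri(c1,p1,c2,p2):
    o1,d1=ray(c1,*p1);o2,d2=ray(c2,*p2)
    s=np.linalg.lstsq(np.c_[d1,-d2],o2-o1,rcond=None)[0];a=o1+s[0]*d1;b=o2+s[1]*d2;return (a+b)/2,np.linalg.norm(a-b)
E
python3 - <<'E'
from h import *
np.set_printoptions(precision=1,suppress=True)
d=pickle.load(open("cams.pkl","rb"));T,S=d["top"],d["scene"]
def crop(p,x0,y0,f): return ((p[0]+.5)/f-.5+x0,(p[1]+.5)/f-.5+y0)
tt=lambda p,z:pix(T,*crop(p,285,160,8),z)
print("handle",[tt(p,126) for p in[(172,347),(195,388),(428,195),(457,240)]],tt((313,293),126))
q={k:tt(p,z) for k,p,z in[("BL",(90,210),52),("BR",(340,68),52),("LL",(275,548),38),("LR",(525,400),45)]};print(q)
hc=[pix(T,*crop(p,185,145,6.5),160) for p in[(72,115),(465,112),(468,497),(68,503)]];print("hopper",hc,np.mean(hc,0))
fl=[pix(T,*crop(p,185,145,6.5),60) for p in[(213,240),(388,240),(388,408),(215,408)]];print("floor",np.mean(fl,0))
print("lever",tri(T,crop((515,342),185,145,6.5),S,crop((305,154),290,178,4)))
im=T["color"].astype(int);m=((im[...,2]>150)&(im[...,1]<60)&(im[...,0]<60)).astype(np.uint8);m[:,:370]=0;m[:,440:]=0;m[:165]=0;m[235:]=0
M=cv2.moments(m,True);c=M["m10"]/M["m00"],M["m01"]/M["m00"];print("mat",c,M["m00"],pix(T,*c,4))
from plant import manip
s=manip.sense();print(Ro.from_rotvec(s["eef_rot"]).as_matrix())
E
```

```text
handle [array([513.2,  62.5, 126. ]), array([495.6,  52.6, 126. ]), array([578.6, -47.4, 126. ]), array([559.1, -59.8, 126. ])] [536.3   2.1 126. ]
{'BL': array([581. , 101.6,  52. ]), 'BR': array([645.1, -10.5,  52. ]), 'LL': array([430.3,  18.9,  38. ]), 'LR': array([496., -93.,  45.])}
hopper [array([648.9, 435.2, 160. ]), array([650.2, 230.7, 160. ]), array([449.8, 226.8, 160. ]), array([447. , 432.4, 160. ])] [549.  331.3 160. ]
floor [549.6 332.1  60. ]
lever (array([526.2, 201.2, 188.9]), np.float64(2.6843139418989717))
mat (402.63245492371703, 198.24063800277392) 1442.0 [ 540.3 -288.1    4. ]
[[-0.9  0.3 -0. ]
 [ 0.3  0.9 -0. ]
 [-0.  -0.  -1. ]]
```

```bash
cat >> h.py <<'E'
def plan(goal,yaw=None,n=None,step=42):
    """world goal TCP (mm), tool-y heading (deg, mod 180)"""
    from plant import manip
    s=manip.sense();R=Ro.from_rotvec(s["eef_rot"]).as_matrix();p=s["tool_pos"]
    h=np.degrees(np.arctan2(R[1,1],R[0,1]));dy=0 if yaw is None else (yaw-h+90)%180-90
    D=np.array(goal,float)-p;n=n or int(np.ceil(max(np.linalg.norm(D)/step,abs(dy)/7.5)))
    th=np.radians(h);sp=-dy/n;sl=[]
    for i in range(n):
        y=np.array([np.cos(th),np.sin(th),0]);z=np.array([0,0,-1]);x=np.cross(y,z);d=D/n/10
        sl.append([round(float(d@a),2) for a in(x,y,z)]);th+=np.radians(dy/n)
    print("pos",p.round(1),"head",round(h,1),"j",s["joints"].round(2),"clk",round(s["clock"],2))
    for k in range(0,n,10):print('slide',sl[k:k+10],'spin',[round(sp,1)]*len(sl[k:k+10]))
E
python3 -c "
from h import *
plan([537,2,200],29.8)"
```

```text
pos [231.9 633.6 244.7] head 69.9 j [-1.37  0.43  0.07  1.61 -0.03  1.11 -0.07] clk 0.1
slide [[-2.96, -2.87, 0.26], [-3.08, -2.75, 0.26], [-3.19, -2.62, 0.26], [-3.29, -2.49, 0.26], [-3.39, -2.35, 0.26], [-3.49, -2.21, 0.26], [-3.57, -2.06, 0.26], [-3.66, -1.91, 0.26], [-3.73, -1.76, 0.26], [-3.8, -1.6, 0.26]] spin [np.float64(2.4), np.float64(2.4), np.float64(2.4), np.float64(2.4), np.float64(2.4), np.float64(2.4), np.float64(2.4), np.float64(2.4), np.float64(2.4), np.float64(2.4)]
slide [[-3.86, -1.45, 0.26], [-3.92, -1.29, 0.26], [-3.97, -1.12, 0.26], [-4.01, -0.96, 0.26], [-4.05, -0.79, 0.26], [-4.08, -0.63, 0.26], [-4.1, -0.46, 0.26]] spin [np.float64(2.4), np.float64(2.4), np.float64(2.4), np.float64(2.4), np.float64(2.4), np.float64(2.4), np.float64(2.4)]
```

Request:
move_arm(
  slide=[
    [-3.0,-2.9,0],
    [-3.1,-2.7,0],
    [-3.2,-2.6,0],
    [-3.3,-2.5,0],
    [-3.4,-2.3,0],
    [-3.5,-2.2,0],
    [-3.6,-2.1,0],
    [-3.7,-1.9,0],
    [-3.7,-1.8,0],
    [-3.8,-1.6,0],
  ],
  spin=[2.4,2.4,2.4,2.4,2.4,2.4,2.4,2.4,2.4,2.4],
  gripper=0,
)

```text
clock: 1.1
tool_pos: [411.7, 259.6, 245.2]
eef_rot: [-1.182, -2.911, 0.0]
force: [0.7, 0.4, 0.0]
opening: 85.7
grip_force: 0.0
```

Request:
move_arm(
  slide=[
    [-3.9,-1.4,0.5],
    [-3.9,-1.3,0.5],
    [-4.0,-1.1,0.5],
    [-4.0,-1.0,0.5],
    [-4.0,-0.8,0.5],
    [-4.1,-0.6,0.5],
    [-4.1,-0.5,0.5],
    [0,0,0],
    [0,0,0],
  ],
  spin=[2.4,2.4,2.4,2.4,2.4,2.4,2.4,0,0],
)

```text
clock: 2.0
tool_pos: [534.4, -0.8, 209.9]
eef_rot: [-1.595, -2.706, 0.002]
force: [-0.9, 0.8, -0.1]
opening: 85.4
grip_force: 0.0
```

Run:
```python
from h import *
from plant import manip
s=manip.sense();w=manip.camera("wrist");T=manip.camera("top")
f=200/np.tan(np.radians(w["vfov"])/2)
print({k:v for k,v in w.items() if k!="color"})
cv2.imwrite("pics/w1.png",w["color"]);pickle.dump((s,w),open("w1.pkl","wb"))
plan([537,2,103],29.8)
```

```text
{'vfov': 62.8176245805337, 'cx': 319.46111787587495, 'cy': 195.64948965814807, 'mount': array([[-8.15088433e-04, -9.58051620e-01, -2.86594539e-01,
         7.22648878e+01],
       [ 9.99999593e-01, -6.70359926e-04, -6.03112293e-04,
         8.50721308e-01],
       [ 3.85691215e-04, -2.86594914e-01,  9.58051777e-01,
        -1.27735898e+02],
       [ 0.00000000e+00,  0.00000000e+00,  0.00000000e+00,
         1.00000000e+00]])}
pos [534.2   0.9 210.1] head 29.2 j [-0.59  0.26  0.55  1.98 -0.17  0.95  0.56] clk 2.1
slide [[-0.01, 0.1, 3.57], [-0.01, 0.1, 3.57], [-0.01, 0.1, 3.57]] spin [np.float64(-0.2), np.float64(-0.2), np.float64(-0.2)]
```

View pics/w1.png

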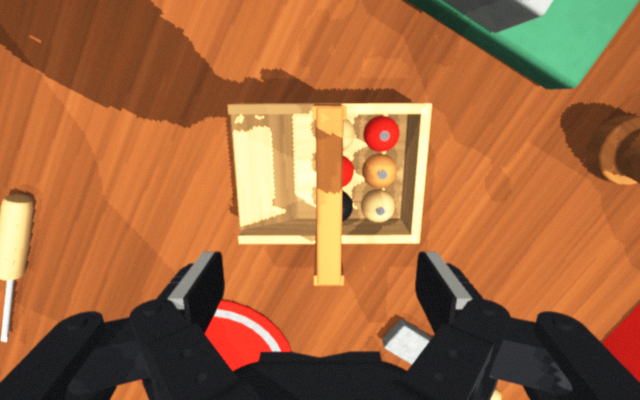

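Run:
```python
from h import *
s,w=pickle.load(open("w1.pkl","rb"))
f=200/np.tan(np.radians(w["vfov"])/2);Rt=Ro.from_rotvec(s["eef_rot"]).as_matrix()
def wp(u,v,z):
    d=Rt@w["mount"][:3,:3]@np.array([(u-w["cx"])/f,(v-w["cy"])/f,1]);o=s["tool_pos"]+Rt@w["mount"][:3,3]
    return o+d*(z-o[2])/d[2]
a,b=wp(330,104.5,126),wp(328.5,277,126);print(a,b,(a+b)/2,np.degrees(np.arctan2(*(b-a)[[1,0]])))
```

```text
[507.72246168  62.31792815 126.        ] [566.33167572 -43.63936113 126.        ] [537.0270687    9.33928351 126.        ] -61.051264099737416
```

Request:
move_arm(
  slide=[
    [0,0.2,3.5],
    [0,0.2,3.5],
    [0,0,3.6],
    [0,0,0],
    [0,0,0],
  ],
  spin=[0,0,0,0,0],
)

```text
clock: 2.6
tool_pos: [537.9, 2.6, 104.9]
eef_rot: [-1.591, -2.708, 0.001]
force: [0.6, 0.3, 0.2]
opening: 85.2
grip_force: 0.0
```

Request:
move_arm(
  slide=[
    [0,0,0],
    [0,0,0],
    [0,0,0],
    [0,0,0],
    [0,0,0],
    [0,0,0],
    [0,0,0],
    [0,0,0],
  ],
  spin=[0,0,0,0,0,0,0,0],
  gripper=1,
  force=50,
)

```text
clock: 3.4
tool_pos: [538.4, 2.2, 104.8]
eef_rot: [1.592, 2.708, 0.001]
force: [-1.8, 1.4, 8.5]
opening: 17.2
grip_force: 53.3
```

Request:
move_arm(
  slide=[
    [0,0,-1],
    [0,0,-2],
    [0,0,-3],
    [0,0,-4],
    [0,0,-4],
    [0,0,-4],
    [0,0,-3],
    [0,0,-2],
    [0,0,-0.5],
  ],
  spin=[0,0,0,0,0,0,0,0,0],
)

```text
clock: 4.3
tool_pos: [538.4, 1.8, 341.6]
eef_rot: [1.592, 2.706, 0.003]
force: [0.3, 0.4, -4.7]
opening: 17.2
grip_force: 51.6
```

```bash
python3 -c "
from h import *
from plant import manip
s=manip.sense();print(s['force'],s['opening'],s['grip_force'])
plan([596,331.5,335],0.5,n=13)"
```

```text
[ 0.34520582  0.44811353 -4.74056323] 17.238496847712028 51.570544838905334
pos [538.4   1.8 341.6] head 29.1 j [-0.65  0.13  0.59  1.82 -0.07  1.22  0.47] clk 4.3
slide [[2.0, 1.62, 0.05], [2.06, 1.54, 0.05], [2.12, 1.46, 0.05], [2.17, 1.38, 0.05], [2.23, 1.29, 0.05], [2.27, 1.21, 0.05], [2.32, 1.12, 0.05], [2.36, 1.03, 0.05], [2.4, 0.94, 0.05], [2.43, 0.85, 0.05]] spin [np.float64(2.2), np.float64(2.2), np.float64(2.2), np.float64(2.2), np.float64(2.2), np.float64(2.2), np.float64(2.2), np.float64(2.2), np.float64(2.2), np.float64(2.2)]
slide [[2.46, 0.75, 0.05], [2.49, 0.66, 0.05], [2.51, 0.56, 0.05]] spin [np.float64(2.2), np.float64(2.2), np.float64(2.2)]
```

Request:
move_arm(
  slide=[
    [1.0,0.8,0],
    [2.0,1.6,0],
    [2.1,1.5,0],
    [2.1,1.4,0],
    [2.2,1.4,0],
    [2.2,1.3,0],
    [2.3,1.2,0],
    [2.3,1.1,0],
    [2.4,1.0,0],
    [2.4,0.9,0],
  ],
  spin=[1,2.2,2.2,2.2,2.2,2.2,2.2,2.2,2.2,2.2],
)

```text
clock: 5.3
tool_pos: [581.5, 242.9, 337.9]
eef_rot: [-2.057, -2.374, 0.004]
force: [0.2, -0.1, -4.6]
opening: 17.5
grip_force: 51.6
```

Request:
move_arm(
  slide=[
    [2.4,0.8,0],
    [2.5,0.7,0],
    [2.5,0.6,0],
    [1.2,0.3,0],
    [0,0,0],
    [0,0,0],
  ],
  spin=[2.2,2.2,2.2,1,0,0],
)

```text
clock: 5.9
tool_pos: [597.5, 329.2, 338.4]
eef_rot: [2.208, 2.234, -0.003]
force: [-0.4, -0.3, -4.9]
opening: 17.2
grip_force: 51.6
```

```bash
python3 -c "
from h import *
from plant import manip
plan([596,331.5,267],0.5,n=5)
c=manip.camera('top');cv2.imwrite('pics/t2.png',cv2.resize(c['color'][130:240,180:340],None,fx=4,fy=4,interpolation=cv2.INTER_CUBIC))"
```

```text
pos [597.5 329.2 338.4] head 0.7 j [-0.96  0.41  0.52  1.49 -0.2   1.29 -0.41] clk 5.9
slide [[0.05, -0.03, 1.43], [0.05, -0.03, 1.43], [0.05, -0.03, 1.43], [0.05, -0.03, 1.43], [0.05, -0.03, 1.43]] spin [np.float64(0.0), np.float64(0.0), np.float64(0.0), np.float64(0.0), np.float64(0.0)]
```

View pics/t2.png

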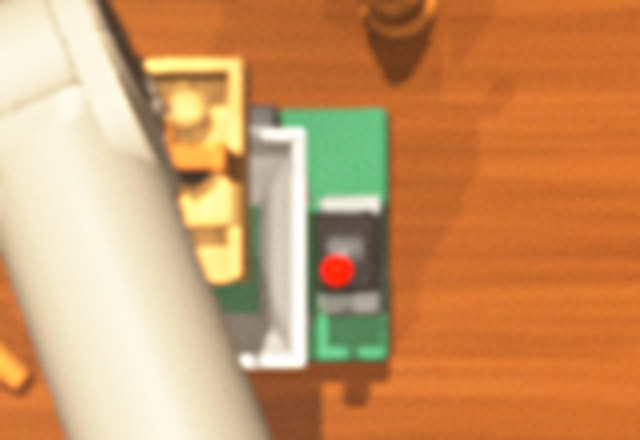

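```bash
python3 -c "
from h import *
T=pickle.load(open('cams.pkl','rb'))['top']
print(pix(T,180+246.5/4-.4,130+58.5/4-.4,285),pix(T,180+242/4-.4,130+278/4-.4,275))"
```

```text
[685.53348398 262.06990919 285.        ] [512.97014255 264.60227187 275.        ]
```

Request:
move_arm(
  slide=[
    [0.2,0,1],
    [0.2,0,2],
    [0,0,2],
    [0,0,1],
    [0,0,0.7],
    [0,0,0.3],
    [0,0,0.2],
    [0,0,0.2],
    [0,0,0],
  ],
  spin=[0,0,0,0,0,0,0,0,0],
)

```text
clock: 6.85
tool_pos: [597.8, 334.3, 265.8]
eef_rot: [2.208, 2.235, 0.001]
force: [-1.1, 0.6, -4.6]
opening: 17.2
grip_force: 51.6
```

Request:
move_arm(
  slide=[
    [0,0,0.1],
    [0,0,0.1],
    [0,0,0],
    [0,0,0],
  ],
  spin=[0,0,0,0],
  force=20,
)

```text
clock: 7.25
tool_pos: [597.9, 334.4, 265.5]
eef_rot: [-2.208, -2.235, -0.003]
force: [-8.5, -2.4, 14.6]
opening: 17.5
grip_force: 54.5
```

Request:
move_arm(
  slide=[
    [0,0,0],
    [0,0,0],
    [0,0,0],
    [0,0,0],
    [0,0,0],
  ],
  spin=[0,0,0,0,0],
  gripper=0.6,
)

```text
clock: 7.75
tool_pos: [597.5, 334.3, 263.3]
eef_rot: [-2.208, -2.235, 0.0]
force: [-2.6, 0.0, 2.5]
opening: 34.4
grip_force: 1.3
```

Request:
move_arm(
  slide=[
    [0,-0.3,0.2],
    [0,-0.4,0.2],
    [0,-0.4,0.3],
    [0,-0.4,0.3],
    [0,-0.4,0.3],
    [0,-0.4,0.3],
    [0,-0.4,0.3],
    [0,-0.3,0.3],
    [0,0,0],
    [0,0,0],
  ],
  spin=[0,0,0,0,0,0,0,0,0,0],
)

```text
clock: 8.75
tool_pos: [567.1, 333.9, 241.1]
eef_rot: [-2.207, -2.235, 0.001]
force: [-5.1, -0.0, 3.4]
opening: 34.2
grip_force: 2.9
```

```bash
python3 -c "
from h import *
from plant import manip
print(manip.sense()['force'])
c=manip.camera('scene')['color'][190:320,320:480];w=manip.camera('wrist')['color']
a=cv2.resize(c,(400,325),interpolation=cv2.INTER_CUBIC);b=cv2.resize(w,(400,250));b=cv2.copyMakeBorder(b,0,75,0,0,0)
cv2.imwrite('pics/s3.png',np.hstack([a,b]))"
```

```text
[-5.0519495  -0.01093505  3.35066771]
```

View pics/s3.png

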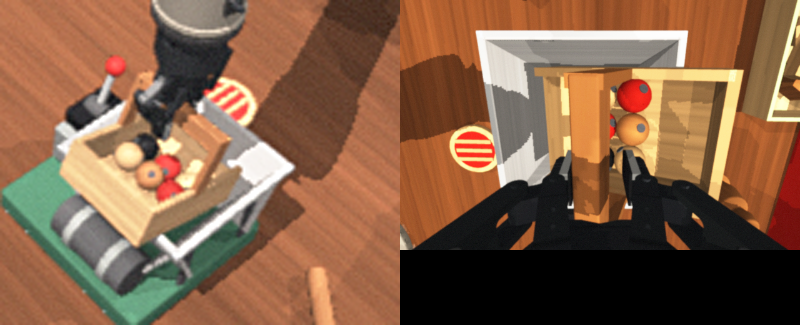

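The trug (left panel, about (150,160)) is tipped about 20° on the rim with its lip in the hopper. All six beads are still in it, and the bar rests on the front finger. I'll continue along the arc.

Request:
move_arm(
  slide=[
    [0,-0.3,0.3],
    [0,-0.3,0.3],
    [0,-0.3,0.3],
    [0,-0.3,0.3],
    [0,-0.3,0.3],
    [0,-0.3,0.3],
    [0,-0.3,0.4],
    [0,-0.3,0.4],
    [0,-0.2,0.4],
    [0,-0.2,0.4],
  ],
  spin=[0,0,0,0,0,0,0,0,0,0],
)

```text
clock: 9.85
tool_pos: [539.8, 333.5, 207.1]
eef_rot: [2.208, 2.235, 0.001]
force: [0.2, -0.6, 0.4]
opening: 34.6
grip_force: 0.5
```

Request:
move_arm(
  slide=[
    [0,-0.2,0.3],
    [0,-0.2,0.3],
    [0,-0.2,0.3],
    [0,0,0],
    [0,0,0],
  ],
  spin=[0,0,0,0,0],
)

```text
clock: 10.35
tool_pos: [533.5, 333.4, 198.2]
eef_rot: [2.208, 2.235, -0.001]
force: [2.6, -0.5, -0.4]
opening: 34.0
grip_force: 0.0
```

```bash
python3 -c "
from h import *
from plant import manip
print(manip.sense()['force'])
c=manip.camera('scene')['color'][190:320,320:480];w=manip.camera('wrist')['color']
a=cv2.resize(c,(400,325),interpolation=cv2.INTER_CUBIC);b=cv2.resize(w,(400,250));b=cv2.copyMakeBorder(b,0,75,0,0,0)
cv2.imwrite('pics/s4.png',np.hstack([a,b]))"
```

```text
[ 2.56133975 -0.47889197 -0.36011817]
```

View pics/s4.png

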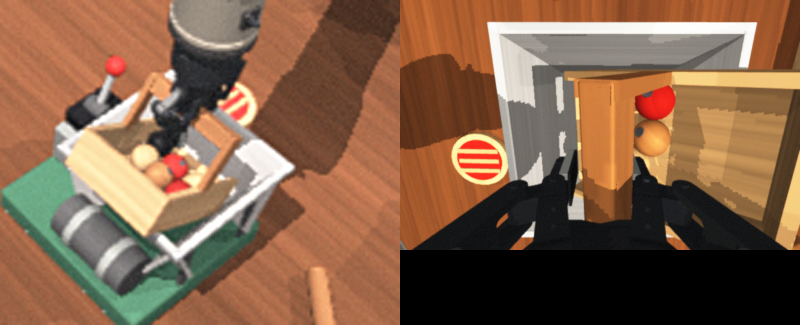

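Request:
move_arm(
  slide=[
    [0,0.3,-0.4],
    [0,0.4,-0.5],
    [0,0.4,-0.5],
    [0,0.4,-0.5],
    [0,0.5,-0.5],
    [0,0.5,-0.5],
    [0,0.5,-0.5],
    [0,0.6,-0.5],
    [0,0.6,-0.5],
    [0,0.6,-0.5],
  ],
  spin=[0,0,0,0,0,0,0,0,0,0],
)

```text
clock: 11.45
tool_pos: [582.3, 334.0, 247.7]
eef_rot: [2.208, 2.235, 0.0]
force: [-0.3, 0.2, -1.7]
opening: 34.3
grip_force: 0.5
```

Request:
move_arm(
  slide=[
    [0,0.6,-0.4],
    [0,0.6,-0.4],
    [0,0.5,-0.3],
    [0,0.5,-0.2],
    [0,0,0],
    [0,0,0],
  ],
  spin=[0,0,0,0,0,0],
)

```text
clock: 12.05
tool_pos: [603.5, 334.3, 260.2]
eef_rot: [-2.208, -2.235, 0.0]
force: [-1.1, -1.0, 0.0]
opening: 34.0
grip_force: 0.8
```

Request:
move_arm(
  slide=[
    [0,0,0],
    [0,0,0],
    [0,0,0],
    [0,0,0],
    [0,0,0],
  ],
  spin=[0,0,0,0,0],
  gripper=1,
  force=40,
)

```text
clock: 12.55
tool_pos: [603.5, 334.2, 260.1]
eef_rot: [-2.208, -2.235, 0.001]
force: [0.4, -0.4, -4.0]
opening: 17.8
grip_force: 40.3
```

Request:
move_arm(
  slide=[
    [0,0,-0.6],
    [0,0,-0.6],
    [0,0.6,0],
    [-0.1,1.0,0],
    [0,0.9,0],
    [0,0.1,0],
    [0,0,0.4],
    [0,0,0],
  ],
  spin=[0,0,0,0,0,0,0,0],
)

```text
clock: 13.35
tool_pos: [629.2, 333.5, 267.3]
eef_rot: [-2.208, -2.235, 0.002]
force: [-0.2, -0.2, -4.3]
opening: 17.7
grip_force: 40.4
```

```bash
python3 -c "
from h import *
from plant import manip
s=manip.sense();print(s['force'],s['opening'],s['tool_pos'],s['clock'])
c=manip.camera('top');cv2.imwrite('pics/x.png',c['color'])
c=manip.camera('scene')['color'][190:320,320:480];w=manip.camera('wrist')['color']
a=cv2.resize(c,(400,325),interpolation=cv2.INTER_CUBIC);b=cv2.resize(w,(400,250));b=cv2.copyMakeBorder(b,0,75,0,0,0)
cv2.imwrite('pics/s5.png',np.hstack([a,b]))"
```

```text
[-0.15152857 -0.18357346 -4.32118901] 17.743542002953987 [629.17199279 333.45697966 267.26990675] 13.35
```

View pics/s5.png

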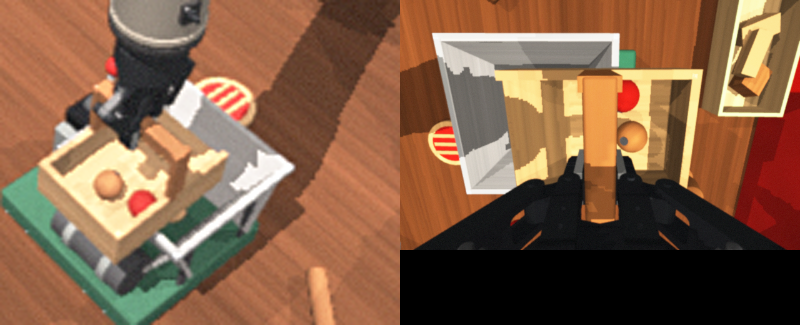

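Request:
move_arm(
  slide=[
    [0,0,0.3],
    [0,0,0.2],
    [0,0,0.1],
    [0,0,0],
  ],
  spin=[0,0,0,0],
  force=20,
)

```text
clock: 13.9
tool_pos: [629.5, 333.6, 262.1]
eef_rot: [-2.208, -2.235, 0.001]
force: [0.9, -0.2, -5.6]
opening: 17.6
grip_force: 40.5
```

Request:
move_arm(
  slide=[
    [0,0,0],
    [0,0,0],
    [0,0,0],
    [0,0,0],
  ],
  spin=[0,0,0,0],
  gripper=0.6,
)

```text
clock: 14.3
tool_pos: [629.7, 333.6, 262.6]
eef_rot: [2.208, 2.235, 0.001]
force: [0.7, 0.1, 0.8]
opening: 34.2
grip_force: 0.1
```

Request:
move_arm(
  slide=[
    [0,-0.4,0],
    [0,-0.4,0.1],
    [0,-0.4,0.1],
    [0,-0.4,0.1],
    [0,-0.4,0.1],
    [0,-0.4,0.1],
    [0,-0.4,0.2],
    [0,-0.4,0.2],
    [0,-0.4,0.2],
    [0,-0.3,0.2],
  ],
  spin=[0,0,0,0,0,0,0,0,0,0],
)

```text
clock: 15.3
tool_pos: [590.1, 333.1, 249.1]
eef_rot: [-2.208, -2.235, 0.0]
force: [-2.0, 0.3, 0.4]
opening: 34.5
grip_force: 0.7
```

Request:
move_arm(
  slide=[
    [0,-0.4,0.2],
    [0,-0.4,0.3],
    [0,-0.3,0.2],
    [0,-0.3,0.3],
    [0,-0.3,0.3],
    [0,-0.3,0.3],
    [0,-0.3,0.3],
    [0,-0.3,0.3],
    [0,-0.3,0.3],
    [0,-0.3,0.3],
  ],
  spin=[0,0,0,0,0,0,0,0,0,0],
)

```text
clock: 16.3
tool_pos: [558.5, 332.6, 221.0]
eef_rot: [2.208, 2.235, 0.0]
force: [-1.1, -0.2, 0.3]
opening: 34.1
grip_force: 0.2
```

Request:
move_arm(
  slide=[
    [0,-0.4,0.1],
    [0,-0.4,0.1],
    [0,-0.4,0],
    [0,-0.4,0],
    [0,-0.3,0],
    [0,0,0],
    [0,0,0],
    [0,0,0],
  ],
  spin=[0,0,0,0,0,0,0,0],
)

```text
clock: 17.1
tool_pos: [539.8, 332.5, 219.4]
eef_rot: [2.208, 2.235, 0.0]
force: [1.2, -0.1, 0.5]
opening: 34.4
grip_force: 0.6
```

```bash
cat > look.py <<'E'
from h import *
from plant import manip
s=manip.sense();print(s['force'].round(2),s['opening'],s['tool_pos'],s['clock'])
import sys;n=sys.argv[1]
for k in('top','scene','wrist'):
    c=manip.camera(k)['color'];cv2.imwrite(f'pics/{n}_{k}.png',c)
    H=cv2.cvtColor(c,cv2.COLOR_BGR2HSV);m=(((H[...,0]<6)|(H[...,0]>174))&(H[...,1]>190)&(H[...,2]>110)).astype(np.uint8)
    _,_,st,ce=cv2.connectedComponentsWithStats(m)
    print(k,'red blobs',[(int(a[4]),*b.round().astype(int).tolist()) for a,b in zip(st[1:],ce[1:]) if a[4]>8])
E
python3 look.py a
```

```text
[ 1.21 -0.13  0.52] 34.37136124264051 [539.77558399 332.49885981 219.39081378] 17.1
top red blobs [(29746, 326, 27), (24, 415, 93), (28, 449, 94), (18, 168, 160), (279, 401, 199), (1272, 403, 198), (48, 264, 198), (87, 480, 213), (9, 250, 255), (416, 25, 288), (92, 30, 285), (41, 36, 277), (34, 35, 293), (5515, 72, 356)]
scene red blobs [(13, 210, 8), (21, 382, 17), (10, 389, 22), (10, 392, 30), (13, 385, 41), (12, 245, 68), (17, 631, 78), (16, 634, 82), (12, 637, 87), (10, 200, 96), (10, 638, 99), (9, 253, 137), (13, 4, 154), (13, 171, 173), (9, 13, 179), (10, 21, 185), (9, 16, 186), (10, 187, 192), (11, 4, 196), (18, 23, 201), (9, 188, 199), (28, 631, 200), (27, 622, 205), (24, 617, 216), (12, 633, 216), (23, 173, 221), (11, 366, 218), (25, 631, 225), (2763, 121, 274), (24, 177, 232), (26, 621, 229), (9, 184, 232), (11, 10, 235), (28, 19, 237), (9, 181, 241), (11, 636, 239), (9, 49, 245), (9, 181, 246), (10, 185, 258), (10, 46, 259), (11, 191, 258), (26, 190, 265), (14, 19, 275), (15, 20, 287), (10, 16, 304), (10, 43, 303), (12, 26, 306), (21, 74, 317), (1221, 578, 371), (13, 75, 326), (9, 71, 329), (9, 15, 334), (26, 76, 336), (13, 33, 343), (9, 93, 340), (9, 77, 342), (10, 11, 344), (9, 85, 346), (11, 58, 350), (25, 94, 353), (9, 29, 356), (11, 57, 357), (9, 8, 361), (12, 51, 361), (12, 14, 365), (12, 36, 365), (15, 87, 365), (11, 25, 369), (13, 54, 370), (10, 49, 371), (14, 104, 377), (9, 1, 377), (16, 9, 377), (20, 13, 383), (9, 79, 382), (39, 56, 390), (14, 108, 386), (27, 113, 391), (10, 7, 391), (16, 33, 390), (13, 102, 392), (14, 78, 392), (11, 25, 393), (20, 41, 396), (10, 64, 396), (11, 97, 397)]
wrist red blobs [(480, 128, 224), (916, 133, 248), (323, 136, 270), (691, 633, 375)]
```

Request:
move_arm(
  slide=[
    [0,-0.4,0],
    [0,-0.4,0],
    [0,-0.3,0],
    [0.4,0,0],
    [-0.8,0,0],
    [0.8,0,0],
    [-0.4,0,0],
    [0,0,0],
    [0,0,0],
  ],
  spin=[0,0,0,0,0,0,0,0,0],
)

```text
clock: 18.15
tool_pos: [528.7, 332.3, 219.3]
eef_rot: [2.208, 2.235, 0.0]
force: [1.3, -0.0, -0.0]
opening: 34.3
grip_force: 0.5
```

Request:
move_arm(
  slide=[
    [0,0.7,-0.2],
    [0,0.7,-0.2],
    [0,0.7,-0.2],
    [0,0.6,-0.4],
    [0,0.6,-0.4],
    [0,0.7,-0.4],
    [0,0.7,-0.4],
    [0,0.7,-0.4],
    [0,0.7,-0.3],
    [0,0.7,-0.3],
  ],
  spin=[0,0,0,0,0,0,0,0,0,0],
)

```text
clock: 19.15
tool_pos: [597.3, 333.1, 251.5]
eef_rot: [2.208, 2.235, 0.0]
force: [-0.4, -0.6, 0.0]
opening: 33.9
grip_force: 0.4
```

Request:
move_arm(
  slide=[
    [0,0.7,-0.3],
    [0,0.7,-0.3],
    [0,0.6,-0.2],
    [0,0.5,-0.1],
    [0,0,0],
  ],
  spin=[0,0,0,0,0],
)

```text
clock: 19.65
tool_pos: [622.3, 333.3, 260.2]
eef_rot: [2.208, 2.234, -0.0]
force: [-0.2, 0.4, -0.1]
opening: 34.1
grip_force: 0.1
```

Request:
move_arm(
  slide=[
    [0,0,0],
    [0,0,0],
    [0,0,0],
    [0,0,0],
    [0,0,0],
  ],
  spin=[0,0,0,0,0],
  gripper=1,
  force=60,
)

```text
clock: 20.15
tool_pos: [621.6, 333.5, 260.3]
eef_rot: [2.208, 2.235, 0.0]
force: [0.9, 0.0, 0.1]
opening: 17.3
grip_force: 58.4
```

Request:
move_arm(
  slide=[
    [0,0,-1],
    [0,0,-2],
    [0,0,-2],
    [0,0,-2],
    [0,0,-1],
    [0,0,0],
    [0,0,0],
    [0,0,0],
  ],
  spin=[0,0,0,0,0,0,0,0],
)

```text
clock: 20.95
tool_pos: [621.1, 333.4, 339.1]
eef_rot: [-2.207, -2.235, 0.003]
force: [1.2, 0.6, -4.3]
opening: 17.5
grip_force: 59.1
```

Run:
```python
from h import *
from plant import manip
for i in range(3):
    s=manip.sense();print(s['force'].round(2),round(s['opening'],1),s['tool_pos'].round(1),s['clock'],s['joints'].round(2))
    T=manip.camera('top')
c=T['color'];cv2.imwrite('pics/b_top.png',c)
sc=manip.camera('scene')['color'];cv2.imwrite('pics/b_scene.png',sc)
# hopper content: compare to initial
d=pickle.load(open('cams.pkl','rb'))
df=np.abs(c.astype(int)-d['top']['color']).sum(2)[175:222,200:257]
for r in range(0,47,3):print(''.join('#' if v>90 else '.' for v in df[r]))
sd=np.abs(sc.astype(int)-d['scene']['color']).sum(2)[220:310,350:440]
print()
for r in range(0,90,3):print(''.join('#' if v>90 else '.' for v in sd[r,::2]))
```

```text
[ 1.23  0.6  -4.25] 17.5 [621.1 333.4 339.1] 20.95 [-0.93  0.45  0.51  1.43 -0.22  1.31 -0.39]
[ 0.39  0.49 -3.89] 17.3 [621.2 333.4 339.1] 21.0 [-0.93  0.45  0.51  1.43 -0.22  1.31 -0.39]
[ 0.5   0.11 -3.76] 17.5 [621.3 333.4 339.3] 21.05 [-0.93  0.45  0.51  1.43 -0.22  1.32 -0.39]
######...###########....###############....########......
######......#########....#################........#......
#######.#.......########..#####################..........
##########........#############################..........
###########.......#############################..........
###########.......#############################..........
#############....##############################..........
##############...##############################..........
##############...##############################..........
###############################################..........
###############################################..........
########################........###############..........
#############...............####################.........
######.......................##################..........
....
[... 792 characters left out ...]
#.....###.
..###.###.#########################..........
...##.###########################............
....####.######################..............
.......#######################...............
........##.#################.................
...........#.#############...................
............#..#########.....................
..............#....###.......................
...............#.............................
...............##............................
.............................................
.............................................
.............................................
.............................................
.............................................
```

Run:
```python
from h import *
T=pickle.load(open('cams.pkl','rb'))['top'];im=T['color']
a=im[165:235,370:440].astype(int);H=cv2.cvtColor(a.astype(np.uint8),cv2.COLOR_BGR2HSV)
m=((H[...,0]<7)|(H[...,0]>170)|(H[...,1]<90))&(H[...,2]>70)
m=m.astype(np.uint8);_,l,st,ce=cv2.connectedComponentsWithStats(cv2.morphologyEx(m,cv2.MORPH_CLOSE,np.ones((3,3))))
k=1+np.argmax(st[1:,4]);print(st[k],ce[k]);print(pix(T,370+ce[k][0],165+ce[k][1],4))
plan([540,-290,339],0,n=20)
```

```text
[   6    7   54   54 2290] [32.85371179 33.18558952]
[ 540.4667771  -288.92558624    4.        ]
pos [621.4 333.4 339.7] head 0.7 j [-0.93  0.45  0.51  1.43 -0.22  1.32 -0.39] clk 21.15
slide [[-3.11, -0.44, 0.0], [-3.11, -0.44, 0.0], [-3.11, -0.44, 0.0], [-3.11, -0.44, 0.0], [-3.11, -0.44, 0.0], [-3.11, -0.44, 0.0], [-3.11, -0.43, 0.0], [-3.11, -0.43, 0.0], [-3.11, -0.43, 0.0], [-3.11, -0.43, 0.0]] spin [np.float64(0.0), np.float64(0.0), np.float64(0.0), np.float64(0.0), np.float64(0.0), np.float64(0.0), np.float64(0.0), np.float64(0.0), np.float64(0.0), np.float64(0.0)]
slide [[-3.11, -0.43, 0.0], [-3.11, -0.42, 0.0], [-3.11, -0.42, 0.0], [-3.12, -0.42, 0.0], [-3.12, -0.42, 0.0], [-3.12, -0.42, 0.0], [-3.12, -0.41, 0.0], [-3.12, -0.41, 0.0], [-3.12, -0.41, 0.0], [-3.12, -0.41, 0.0]] spin [np.float64(0.0), np.float64(0.0), np.float64(0.0), np.float64(0.0), np.float64(0.0), np.float64(0.0), np.float64(0.0), np.float64(0.0), np.float64(0.0), np.float64(0.0)]
```

Request:
move_arm(
  slide=[
    [-1.5,-0.2,0],
    [-3,-0.4,0],
    [-3.2,-0.4,0],
    [-3.2,-0.4,0],
    [-3.2,-0.4,0],
    [-3.2,-0.4,0],
    [-3.2,-0.4,0],
    [-3.2,-0.4,0],
    [-3.2,-0.4,0],
    [-3.2,-0.4,0],
  ],
  spin=[0,0,0,0,0,0,0,0,0,0],
)

```text
clock: 22.15
tool_pos: [586.6, 30.0, 340.4]
eef_rot: [-2.208, -2.234, -0.0]
force: [0.7, 0.4, -3.3]
opening: 17.7
grip_force: 59.0
```

Request:
move_arm(
  slide=[
    [-3.2,-0.4,0],
    [-2,-0.3,0],
    [-1,0,0],
    [0,0,0],
    [0,0,0],
    [0,0,0],
    [0,0,0],
    [0,0,0],
  ],
  spin=[0,0,0,0,0,0,0,0],
)

```text
clock: 22.95
tool_pos: [581.1, -29.3, 340.2]
eef_rot: [-2.207, -2.236, 0.0]
force: [0.6, 0.0, -4.0]
opening: 17.2
grip_force: 59.0
```

Run:
```python
from h import *
from plant import manip
F=[]
for i in range(10):
    F.append(manip.sense()['force']);w=manip.camera('top')
print(np.mean(F,0),np.std(F,0),manip.sense()['tool_pos'])
sc=manip.camera('scene')['color'];wr=manip.camera('wrist')['color'];cv2.imwrite('pics/c_wrist.png',wr)
cv2.imwrite('pics/c_top.png',w['color']);cv2.imwrite('pics/c_scene.png',sc)
d=pickle.load(open('cams.pkl','rb'))
c=w['color'];df=np.abs(c.astype(int)-d['top']['color']).sum(2)[155:227,192:265]
for r in range(0,72,2):print(''.join('#' if v>90 else '.' for v in df[r]))
H=cv2.cvtColor(c,cv2.COLOR_BGR2HSV)[170:215,205:250]
print([(x+205,y+170) for y,x in zip(*np.where(((H[...,0]<8)|(H[...,0]>172))&(H[...,1]>170)))])
```

```text
[-1.95784374e-03  1.03698648e-01 -3.55649020e+00] [0.43025962 0.52724951 0.66977433] [581.00465793 -30.0516739  340.33468079]
.........................................................................
.........................................................................
.........................................................................
.........................................................................
.........................................................................
...............................................##..##....................
..............##############################################.............
...............#############################################.............
...................########################################..............
......................############################...######..............
........................######################.#.#.##..##................
...........................#################............#................
..............................#######.###....########....#...............
............
[... 4990 characters left out ...]
.int64(216), np.int64(201)), (np.int64(217), np.int64(201)), (np.int64(218), np.int64(201)), (np.int64(219), np.int64(201)), (np.int64(220), np.int64(201)), (np.int64(221), np.int64(201)), (np.int64(222), np.int64(201)), (np.int64(223), np.int64(201)), (np.int64(224), np.int64(201)), (np.int64(217), np.int64(202)), (np.int64(218), np.int64(202)), (np.int64(219), np.int64(202)), (np.int64(220), np.int64(202)), (np.int64(221), np.int64(202)), (np.int64(222), np.int64(202)), (np.int64(223), np.int64(202)), (np.int64(218), np.int64(203)), (np.int64(219), np.int64(203)), (np.int64(220), np.int64(203)), (np.int64(221), np.int64(203)), (np.int64(222), np.int64(203)), (np.int64(220), np.int64(204))]
```

Run:
```python
import cv2,numpy as np
c=cv2.imread('pics/c_top.png')[172:212,205:255];H=cv2.cvtColor(c,cv2.COLOR_BGR2HSV).astype(int)
h,s,v=H[...,0],H[...,1],H[...,2]
for r in range(40):print(''.join('R' if ((h[r,x]<8 or h[r,x]>172) and s[r,x]>150) else 'K' if v[r,x]<65 else 'G' if 55<h[r,x]<95 and s[r,x]>60 else ('w' if v[r,x]>190 else 'b') if 8<=h[r,x]<32 and s[r,x]>65 else '.' for x in range(50)))
```

```text
..................................................
..................................................
..................................................
..................................................
..................................................
..................................................
..................................................
.............................b....................
........................RRRRR......bbb............
.....................bRRRRRRRR.b.bbbbbb...........
................GGGG.wRRRRRRRRR.bKbb.bKb..........
..............GGGGGG.wRRRRRRRRRRbb.bbbKb..........
.............GGGGGGGGwRRRRRRRRRRbbbbbbKb..........
.............GGGGGGGGbRRRRRRRRRbbb.bbKKb..........
.............GGGGG..bwwRRRRRR.bbbb..bKKb..........
.............GGG.wwwwwwwRRRR.bbbbbb.KKb...........
.............GG.wwwwwwwwbRRRbbwwwwbbbK............
.............GG.wwwwwwwwwbbbbwwwwwwbb.............
.............G.wwwwwwwwwwb.bwwwwwwwwb.............
.............G.wwwwwwwwwwb.bwwwwwwwwb.G...........
.............G.wwwwwwwwww..wwwwwwwwwb.G...........
.............GGbwwwwwwwwb..ww
[... 239 characters left out ...]
RRRRRRRwwwwwwwwwbbbbb..GGG...........
...........RRRRRRRRRwwwwwwwwwb....GGGGGG..........
...........RRRRRRRRRwwwwwwwwwb.GGGGGGGGG..........
...........RRRRRRRRRbwwwwwwwbbGGGGGGGGGG..........
............RRRRRRRbbbwwwwwbbbGGGGGGGGGG..........
...........b.RRRRRbb.bbbbbbbb.GGGGGGGGGG..........
............bbRRbb.GG.bbbbbb.GGGGGGGGGGG..........
..................GGGGG.....GGGGGGGGGGGG..........
..............GGGGGGGGGGG...GGGGGGGGGGG...........
..............GGGGGGGGGG....GGGGGGGGGGG...........
..................................................
..................................................
..................................................
..................................................
```

Request:
move_arm(
  slide=[
    [-1.5,-0.2,0],
    [-3,-0.5,0],
    [-3,-0.5,1],
    [-3,-0.5,1],
    [-3,-0.5,1],
    [-3,-0.5,1],
    [-3,-0.5,1],
    [-3,-0.5,2],
    [-2,-0.4,3],
    [-1.2,0,3],
  ],
  spin=[0,0,0,0,0,0,0,0,0,0],
)

```text
clock: 24.55
tool_pos: [542.0, -290.5, 209.8]
eef_rot: [2.21, 2.231, -0.0]
force: [1.0, -0.6, -4.5]
opening: 17.5
grip_force: 59.0
```

Request:
move_arm(
  slide=[
    [0,0,3],
    [0,0,3],
    [0,0,2],
    [0,0,1],
    [0,0,0],
    [0,0,0],
  ],
  spin=[0,0,0,0,0,0],
)

```text
clock: 25.15
tool_pos: [543.4, -288.1, 121.2]
eef_rot: [2.208, 2.234, 0.0]
force: [-0.0, 0.4, -3.6]
opening: 17.5
grip_force: 59.0
```

Request:
move_arm(
  slide=[
    [0,0,0.6],
    [0,0,0.4],
    [0,0,0.3],
    [0,0,0.2],
    [0,0,0],
  ],
  spin=[0,0,0,0,0],
)

```text
clock: 25.65
tool_pos: [543.1, -287.4, 105.1]
eef_rot: [-2.208, -2.235, 0.0]
force: [0.6, 0.4, -3.5]
opening: 17.2
grip_force: 58.9
```

Request:
move_arm(
  slide=[
    [0,0,0.2],
    [0,0,0],
  ],
  spin=[0,0],
)

```text
clock: 25.85
tool_pos: [544.1, -287.6, 104.0]
eef_rot: [2.206, 2.234, 0.001]
force: [2.2, 3.6, 6.6]
opening: 17.3
grip_force: 60.1
```

Contact. Next I release, rise, and open fully.

Request:
move_arm(
  slide=[
    [0,0,0],
    [0,0,0],
    [0,0,0],
    [0,0,0],
    [0,0,0],
  ],
  spin=[0,0,0,0,0],
  gripper=0.3,
)

```text
clock: 26.35
tool_pos: [543.1, -287.6, 103.3]
eef_rot: [-2.208, -2.235, 0.0]
force: [-0.1, 0.7, -0.5]
opening: 59.9
grip_force: 0.0
```

Request:
move_arm(
  slide=[
    [0,0,-1],
    [0,0,-2],
    [0,0,-3],
    [0,0,-4],
    [0,0,-4],
    [0,0,-2],
    [0,0,0],
    [0,0,0],
  ],
  spin=[0,0,0,0,0,0,0,0],
)

```text
clock: 27.15
tool_pos: [543.1, -287.4, 263.8]
eef_rot: [2.207, 2.235, 0.001]
force: [0.5, 0.3, -0.0]
opening: 59.7
grip_force: 0.0
```

Run:
```python
from h import *
from plant import manip
s=manip.sense();w=manip.camera('wrist')['color'];T=manip.camera('top');S=manip.camera('scene')
cv2.imwrite('pics/d_w.png',w);cv2.imwrite('pics/d_t.png',T['color']);cv2.imwrite('pics/d_s.png',S['color'])
# lever knob
def red(c,x0,x1,y0,y1):
    H=cv2.cvtColor(c['color'],cv2.COLOR_BGR2HSV);m=((H[...,0]<6)|(H[...,0]>174))&(H[...,1]>170)&(H[...,2]>90)
    y,x=np.where(m[y0:y1,x0:x1]);return x.mean()+x0,y.mean()+y0,len(x)
a=red(T,256,274,188,206);b=red(S,355,376,208,226);print(a,b,tri(T,a[:2],S,b[:2]))
H=cv2.cvtColor(S['color'],cv2.COLOR_BGR2HSV)[150:215,240:320].astype(int)
for r in range(0,65,2):print(''.join('R' if ((H[r,x,0]<6 or H[r,x,0]>174) and H[r,x,1]>150) else 'w' if 8<H[r,x,0]<32 and H[r,x,2]>170 else '.' for x in range(80)))
plan([447,201,260],90,n=14)
```

```text
(np.float64(263.76271186440675), np.float64(197.4915254237288), 59) (np.float64(365.609756097561), np.float64(215.9268292682927), 41) (array([525.78142246, 200.71137337, 188.90538344]), np.float64(1.0213939822620386))
wwwwwwwwwwwwwwwwwwwwwwww..wwwwwwwwwwwwwwwwwwwwwwwww.wwwwwwwwwwwwwwwwwwwwwwwww...
wwwwwwwwwwwwwwwwwwwwwwww....wwwwwwwwwwwwwwwwwwwwwwwww.w.wwwwwwwwwwwwwwwwww......
wwwwwwwwwwwwwwwwwwwwwwwww.....wwwwwwwwwwwwww..wwwwwwwwww.wwwwwwwwwwwwww.........
wwwwwwwwwwwwwwwwwwwwwwww.........wwwwwwww....www.wwwwwwwwwwwwwwwwwwww...........
wwwwwwwwwwwwwwwwwwwwwwwww.....www..wwwwwwwwwwwwwwww.w.wwwwwwwwwwww..............
wwwwwwwwwwwwwwwwwwwwwwwww.............wwwwwwwwwwwwww............................
wwwwwwwwwwwwwwwwwwwwwwwwww..............wwwwwwwwwwwwww..........................
wwwwwwwwwwwwwww..wwwwwww.................ww....wwwwwwww.........................
www......w...wwwwwww...............wwww.ww.....wwwwwwwwwwww....................w
....w....wwwwwww................wwwwwwwwww.....wwwwwwwwwwwwwwww...............ww
......w.wwwww...............wwwwwwwwwwwwwww.....wwwwwwwwwwww............
[... 1736 characters left out ...]
wwwwwwwwwwwwwwwwwwwwwwwwwwwww.w.w.wwww........w.....ww
pos [ 542.7 -287.2  262.4] head 0.7 j [-0.17  0.38  0.72  1.76 -0.28  1.11  0.65] clk 27.3
slide [[3.5, -0.64, 0.02], [3.55, -0.25, 0.02], [3.55, 0.15, 0.02], [3.51, 0.54, 0.02], [3.43, 0.93, 0.02], [3.31, 1.3, 0.02], [3.14, 1.66, 0.02], [2.94, 2.0, 0.02], [2.7, 2.31, 0.02], [2.42, 2.6, 0.02]] spin [np.float64(-6.4), np.float64(-6.4), np.float64(-6.4), np.float64(-6.4), np.float64(-6.4), np.float64(-6.4), np.float64(-6.4), np.float64(-6.4), np.float64(-6.4), np.float64(-6.4)]
slide [[2.12, 2.85, 0.02], [1.79, 3.07, 0.02], [1.44, 3.25, 0.02], [1.07, 3.39, 0.02]] spin [np.float64(-6.4), np.float64(-6.4), np.float64(-6.4), np.float64(-6.4)]
```

Request:
move_arm(
  slide=[
    [2.0,-0.2,0],
    [4.2,-0.5,0],
    [4.2,-0.5,0],
    [4.2,-0.5,0],
    [4.2,-0.5,0],
    [4.2,-0.5,0],
    [4.2,-0.5,0],
    [4.2,-0.5,0],
    [4.2,-0.5,0],
    [4.2,-0.5,0],
  ],
  spin=[0,0,0,0,0,0,0,0,0,0],
  gripper=1,
  force=40,
)

```text
clock: 28.3
tool_pos: [490.4, 111.4, 262.8]
eef_rot: [-2.208, -2.235, 0.002]
force: [1.8, 0.2, 0.0]
opening: -0.0
grip_force: 0.0
```

Request:
move_arm(
  slide=[
    [4.2,-0.5,0],
    [3.0,-0.4,0],
    [1.8,-0.2,0],
    [0,0,0],
    [0,0,0],
  ],
  spin=[0,0,0,0,0],
)

```text
clock: 28.8
tool_pos: [479.0, 199.4, 262.6]
eef_rot: [2.207, 2.235, -0.002]
force: [-0.4, -1.1, -0.6]
opening: -0.1
grip_force: 0.0
```

```bash
python3 -c "
from h import *
plan([485,200.7,188],0,n=4)"
```

```text
pos [479.  199.4 262.6] head 0.7 j [-0.96  0.16  0.5   1.95 -0.09  1.05 -0.41] clk 28.8
slide [[0.03, 0.15, 1.87], [0.03, 0.15, 1.87], [0.03, 0.15, 1.87], [0.03, 0.15, 1.87]] spin [np.float64(0.2), np.float64(0.2), np.float64(0.2), np.float64(0.2)]
```

Descend, then push +x about 80 mm.

Request:
move_arm(
  slide=[
    [0,0,2],
    [0,0,2.5],
    [0,0,2],
    [0,0,0.9],
    [0,0,0],
  ],
  spin=[0,0,0,0,0],
)

```text
clock: 29.3
tool_pos: [478.9, 198.6, 188.4]
eef_rot: [-2.209, -2.233, 0.004]
force: [-0.1, 0.1, 0.2]
opening: 0.5
grip_force: 0.0
```

Request:
move_arm(
  slide=[
    [0,0.8,0],
    [0,0.8,0],
    [0,0.8,0],
    [0,0.8,0],
    [0,0.8,0],
    [0,0.8,0],
    [0,0.8,0],
    [0,0.8,0],
    [0,0.8,0],
  ],
  spin=[0,0,0,0,0,0,0,0,0],
)

```text
clock: 30.2
tool_pos: [551.7, 200.6, 189.1]
eef_rot: [-2.208, -2.235, 0.001]
force: [-1.4, 0.3, 0.4]
opening: 0.3
grip_force: 0.6
```

Request:
move_arm(
  slide=[
    [0,0.6,0],
    [0,0.5,0],
    [0,0,0],
  ],
  spin=[0,0,0],
)

```text
clock: 30.5
tool_pos: [560.0, 200.7, 188.7]
eef_rot: [-2.205, -2.233, 0.008]
force: [-20.6, -0.8, 11.5]
opening: 0.2
grip_force: 10.2
```

Request:
move_arm(
  slide=[
    [0,-0.5,0],
    [0,-2,0],
    [0,-3,-1],
    [0,-3,-3],
    [0,0,-4],
    [0,-3,-3],
    [0,-3,0],
    [0,0,0],
  ],
  spin=[0,0,0,0,0,0,0,0],
)

```text
clock: 31.3
tool_pos: [415.1, 199.3, 300.4]
eef_rot: [-2.205, -2.236, -0.004]
force: [-0.5, -0.2, -0.4]
opening: -0.1
grip_force: 0.0
```

Run:
```python
from h import *
from plant import manip
print(manip.sense()['tool_pos'],manip.sense()['force'])
T=manip.camera('top');S=manip.camera('scene')
cv2.imwrite('pics/e_t.png',T['color']);cv2.imwrite('pics/e_s.png',S['color'])
for c,(x0,x1,y0,y1) in((T,(256,276,165,206)),(S,(335,376,205,245))):
    H=cv2.cvtColor(c['color'],cv2.COLOR_BGR2HSV);m=(((H[...,0]<6)|(H[...,0]>174))&(H[...,1]>170)&(H[...,2]>90)).astype(np.uint8)[y0:y1,x0:x1]
    _,_,st,ce=cv2.connectedComponentsWithStats(m);k=1+np.argmax(st[1:,4]);p=ce[k]+[x0,y0];print(p,st[k]);
    if c is T:a=p
P=tri(T,a,S,p);print(P,np.arcsin((P[0][0]-559.4)/70)+.5)
# trug on the mat, top view: bar orange / wood bbox
H=cv2.cvtColor(T['color'],cv2.COLOR_BGR2HSV)[165:235,370:440].astype(int)
for r in range(0,70,2):print(''.join('R' if ((h<6 or h>174) and s>150) else 'w' if 15<h<32 and v>190 else '.' for h,s,v in H[r]))
```

```text
[415.11335346 199.28788607 300.3534844 ] [-0.51794122 -0.15350847 -0.37589994]
[263.91428571 180.48571429] [ 5 13  7  6 35]
[352.09756098 225.75609756] [13 17  9  8 41]
(array([583.11478197, 201.44374099, 183.27343865]), np.float64(1.068725094421858)) 0.8456226790112402
......................................................................
......................................................................
......................................................................
....................wwwwwwwwwww....wwwwwwwwwwwwwwwww..................
................wwwwwwwwwwwwwwwwwwwwwwwwwwwwwwwwwwwww.................
................wwwww.w.wwwwww....w...............www.................
................wwwwww..wwwww..wwwwwwwwwwwwwwwww..www.................
................wwwwwwwwwwwwww.wwwwwwwwwwwwwwww...www.................
.............RR.wwwwwwwwwwwwwwwwwwwwwwwwwwwwwwww..www.................
............RRR.wwwwwwwwwwwwwwwwwwwwwwwwwwwwwwww..www.................
..........RRR...wwwwwwwwwwwwwwwwwwwwwwwwwwwwwwww..www.RR..............
.........RRR....wwwwwwwwwwwwwwwwwwwwwwwwwwwwwwww
[... 955 characters left out ...]
.....RR.wwwwwwwwwwwwwwwwwwwwwwwwwwwwwwwwwwwww................
.................wwwwwwwwwwwwwwwwwwwwwwwwwwwwwwwwwwwwww...............
.................wwwwwwwwwwwwwwwwwwwwwwwwwwwwwwwwwwwww................
......................................................................
........................RRRRRRRRRRRRRRRRRRR...........................
......................................................................
......................................................................
......................................................................
......................................................................
......................................................................
```

Request:
move_arm(
  slide=[
    [0,4,3],
    [0,4,4],
    [0,3,4],
    [0,1.5,0.2],
    [0,0.8,0],
    [0,0.4,0],
    [0,0.4,0],
    [0,0,0],
  ],
  spin=[0,0,0,0,0,0,0,0],
)

```text
clock: 32.2
tool_pos: [553.9, 201.0, 193.4]
eef_rot: [2.207, 2.235, 0.004]
force: [0.5, 0.2, -0.5]
opening: -0.1
grip_force: 0.0
```

Request:
move_arm(
  slide=[
    [0,0.4,0],
    [0,0,0],
  ],
  spin=[0,0],
)

```text
clock: 32.4
tool_pos: [557.7, 201.0, 192.6]
eef_rot: [2.208, 2.235, 0.002]
force: [-0.5, 0.9, 0.2]
opening: 0.1
grip_force: 0.0
```

Request:
move_arm(
  slide=[
    [0,0.2,0.3],
    [0,0.2,0],
    [0,0,0],
  ],
  spin=[0,0,0],
)

```text
clock: 32.7
tool_pos: [559.7, 201.0, 188.7]
eef_rot: [-2.205, -2.234, 0.005]
force: [-14.9, -0.2, 13.7]
opening: 0.2
grip_force: 7.9
```

Request:
move_arm(
  slide=[
    [0,0.2,0],
    [0,0,0],
  ],
  spin=[0,0],
)

```text
clock: 32.9
tool_pos: [560.3, 201.0, 188.5]
eef_rot: [-2.203, -2.232, 0.008]
force: [-26.4, -1.3, 22.2]
opening: -0.1
grip_force: 13.8
```

Request:
move_arm(
  slide=[
    [0,-0.6,0],
    [0,-2,0],
    [0,-3,-1],
    [0,-3,-3],
    [0,-2,-4],
    [0,-2,-3],
    [0,0,-2],
    [0,0,0],
    [0,0,0],
  ],
  spin=[0,0,0,0,0,0,0,0,0],
)

```text
clock: 33.8
tool_pos: [437.6, 199.3, 318.9]
eef_rot: [-2.207, -2.235, -0.001]
force: [-0.3, -0.6, -0.1]
opening: -0.1
grip_force: 0.0
```

Run:
```python
from plant import manip
s=manip.sense();print(s['force'],s['tool_pos'],s['clock']);print(manip.finish_job())
```

```text
[-0.3341479  -0.5861842  -0.08478027] [437.55048779 199.34576706 318.88524066] 33.8
the job is handed in; nothing more can be done
None
```

I handed the job in at 33.8 s: all six beads are in the hopper (top camera), the empty trug is standing released on the mat within about 5 mm of its centre, and the lever was pushed until the force rose sharply at what I take to be its end stop; the camera alone put it at about 0.85 rad, right on the limit, and no verdict came back.

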